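# Find the rocking cigar-mould top and press it home

### The job

One of the four cigar-mould tops is hung up on a tight peg at one corner and rocks on its bottom half. Press on the corners of the tops with the fingertips to find the one that rocks, and press its hung-up corner down until that top lies flat and fully home like the others. Only press: do not lift or pull off any top, and leave the other things on the bench where they are.

Things in the scene. Friction and masses are not known exactly. Their poses are not given: they have to be found in the camera images.
- mould_a: Bottom half of a cigar mould, farthest to the robot's left (+y) of four in an arc: ivory plastic block 160 (x) x 120 (y) x 30 mm high, fixed, brown bunch ends showing along its upper edge. Origin: centre of its underside, on the bench, z up. Four 10 mm pegs stand in it at x = +-69, y = +-45 mm, under the top. One peg of the sixteen is tight in its hole and 4 to 5 mm too high.
- mould_b: Bottom half of a cigar mould, second from the left of four in an arc: ivory plastic block 160 (x) x 120 (y) x 30 mm high, fixed, brown bunch ends showing along its upper edge. Origin: centre of its underside, on the bench, z up. Four 10 mm pegs stand in it at x = +-69, y = +-45 mm, under the top. One peg of the sixteen is tight in its hole and 4 to 5 mm too high.
- mould_c: Bottom half of a cigar mould, third from the left of four in an arc: ivory plastic block 160 (x) x 120 (y) x 30 mm high, fixed, brown bunch ends showing along its upper edge. Origin: centre of its underside, on the bench, z up. Four 10 mm pegs stand in it at x = +-69, y = +-45 mm, under the top. One peg of the sixteen is tight in its hole and 4 to 5 mm too high.
- mould_d: Bottom half of a cigar mould, farthest to the robot's right (-y) of four in an arc: ivory plastic block 160 (x) x 120 (y) x 30 mm high, fixed, brown bunch ends showing along its upper edge. Origin: centre of its underside, on the bench, z up. Four 10 mm pegs stand in it at x = +-69, y = +-45 mm, under the top. One peg of the sixteen is tight in its hole and 4 to 5 mm too high.
- top_a: Top half (cover), loose, on mould_a: plain ivory slab 160 (x) x 120 (y) x 26 mm, about 0.35 kg, four round boss marks on its back over the pegs. Origin: centre of its underside, axes along those of its mould. Home: flat, origin 30 mm and back 56 mm above the bench. All tops look alike. The tight peg may be at any corner of any mould.
- top_b: Top half (cover), loose, on mould_b: plain ivory slab 160 (x) x 120 (y) x 26 mm, about 0.35 kg, four round boss marks on its back over the pegs. Origin: centre of its underside, axes along those of its mould. Home: flat, origin 30 mm and back 56 mm above the bench. All tops look alike. A top over the tight peg is hung up at that corner and rocks across the other diagonal when pressed beside it with 1 to 3 N.
- top_c: Top half (cover), loose, on mould_c: plain ivory slab 160 (x) x 120 (y) x 26 mm, about 0.35 kg, four round boss marks on its back over the pegs. Origin: centre of its underside, axes along those of its mould. Home: flat, origin 30 mm and back 56 mm above the bench. All tops look alike. Pressed right over the tight peg with more than about 12 N, the peg slides down and stays down; the top then lies flat.
- top_d: Top half (cover), loose, on mould_d: plain ivory slab 160 (x) x 120 (y) x 26 mm, about 0.35 kg, four round boss marks on its back over the pegs. Origin: centre of its underside, axes along those of its mould. Home: flat, origin 30 mm and back 56 mm above the bench. All tops look alike. Pressing a top that is home does not move it.
- glue_pot: Bystander: small amber glass glue jar with a steel cap, 44 mm across, 52 mm high, loose. Origin: centre of its underside.
- chaveta: Bystander: rocker knife, a flat steel crescent about 120 x 50 x 4 mm, lying loose on the bench on the robot's side of the moulds. Origin: middle of its underside.
- ring_gauge: Bystander: wooden ring gauge, a flat board 150 (x) x 50 (y) x 10 mm with four round holes, loose. Origin: centre of its underside.
- cap_cutter: Bystander: brass tube cutter standing upright, 24 mm across, 55 mm high, loose. Origin: centre of its underside.
- mug: Bystander: white mug, 80 mm across, 90 mm high, handle at its +y, loose. Origin: centre of its underside.
- bands_tin: Bystander: flat aluminium tin, 70 mm across, 40 mm high, loose. Origin: centre of its underside.
- humidor_puck: Bystander: flat black round humidifier, 52 mm across, 20 mm high, loose, on the robot's side of the moulds. Origin: centre of its underside.
Things that resemble listed ones, but are neither listed nor needed, are in the scene too. What is shaped like the mould_c but blue or purple is not meant.

How it is judged (in metres and radians):
At the end, for the whole second after the job is handed in: All four tops lie home on their bottom halves: tilted less than 0.012 rad, centre less than 1.5 mm above the seated height and within 6 mm of the mould's centre, at rest; every bystander within 30 mm of where it started (angle between each of top_a, top_b, top_c, top_d's own z axis and vertical below 0.012 rad and z of top_a in the frame of mould_a below 0.0315 m and horizontal distance between top_a and mould_a below 0.006 m and linear speed of each of top_a, top_b, top_c, top_d below 0.01 m/s and z of top_b in the frame of mould_b below 0.0315 m and horizontal distance between top_b and mould_b below 0.006 m and z of top_c in the frame of mould_c below 0.0315 m and horizontal distance between top_c and mould_c below 0.006 m and z of top_d in the frame of mould_d below 0.0315 m and horizontal distance between top_d and mould_d below 0.006 m and distance of each of glue_pot, chaveta, ring_gauge, cap_cutter, mug, bands_tin, humidor_puck from where it was at the start of the episode below 0.03 m); the robot touches nothing.
It fails at once if a mould top is lifted or carried (more than 15 mm above its place) (z of top_a in the frame of mould_a above 0.045 m or z of top_b in the frame of mould_b above 0.045 m or z of top_c in the frame of mould_c above 0.045 m or z of top_d in the frame of mould_d above 0.045 m).
It fails at once if a bystander is moved more than 30 mm, lifted or knocked over (distance of any of glue_pot, chaveta, ring_gauge, cap_cutter, mug, bands_tin, humidor_puck from where it was at the start of the episode above 0.03 m or angle between any of glue_pot, chaveta, ring_gauge, cap_cutter, mug, bands_tin, humidor_puck's own z axis and vertical above 0.5 rad).
It also fails if it takes over 51 s, if anything falls off the work surface, if the arm or the gripper's body presses on something with over 40 N, if the wrist force passes 120 N, or if a joint passes its speed limit or range.

### The arm

A 6-joint arm with a two-finger parallel gripper is mounted at the origin on the work surface. World frame = base frame: x ahead of the robot, y to its left, z up, the work surface at z = 0. Lengths are in m, angles in degrees, forces in N, time in s.
With the tool pointing down it reaches from about 0.25 to 0.725 m from the base axis. Payload 9.7 kg.
Tool frame: the origin (TCP) lies midway between the tips of the shut fingers; the grasp point (between the pads) lies 19 mm behind it; z points along the fingers, y is the line along which they close (so a half turn about z gives the same grasp; the last joint's range is limited). The gripper opens to 85 mm and grips with 20 to 120 N. Pads are 22 mm wide; open, the fingers measure 114 mm over their backs; the gripper's body (76 mm by 85 mm) begins 54 mm behind the grasp point. The pads swing forward as they close: fully open they stand 13 mm farther back than shut.
Start: joints at [76.318, 4.979, 10.078, 95.1, 0, 90], TCP at [0.13, 0.534, 0.231] pointing down, gripper open.
Joint ranges: [-179.16, 179.16], [-48.56, 103.87], [-65.8, 70.77], [-126.05, 130.52], [-82.76, 87.17], [-180, 180]. Speed limits (degrees/s): [127.2, 127.2, 147.25, 180, 180, 180].

### API

Orientations are given as [roll, pitch, yaw] about the fixed x, y, z axes, in that order (R = Rz(yaw) Ry(pitch) Rx(roll)).
In Python, from workcell import bot gives the robot as it stands.
- The arm moves only by the shell command python3 -m crank 'ROWS' [FORCE]. ROWS is JSON, a list of rows, each an object with "gripper": the finger opening in mm, from 0 to 85.4; "travel": the shift along the tool's x, y, z in mm, a list of three; "twist": the turn, a rotation vector about the tool's x, y, z in rad, a list of three. In form: [{"gripper": gripper, "travel": [tx, ty, tz], "twist": [rx, ry, rz]}, ...]. A call has 1 to 12 rows; each row shifts and turns the commanded pose from where the row before left it, along the tool's axes as they then stand; what a row does not reach is not made up. A row lasts 1/8 s, in which the tool goes at most 62.5 mm and 10.7 degrees, less where a joint would pass 70% of its speed; a pose out of reach is approached as far as the arm can. A call is refused whole if a number of a shift passes 62.5 or a number of a turn 0.188, either way. A call with a gripper value outside its range is refused whole. The fingers move at their own pace and stop on an object; FORCE is the grip in N (left out, the last holds). Time passes only in rows, so rows that do not move let the fingers close. It gives the time, the measured TCP pose, the force, the opening and the grip force at its end, in the units of the state.
- bot.get_obs(): the state, without advancing time (a new reading comes with each control period).
- bot.camera(name): name is "side" or "top" or "wrist"; returns the picture (480x640x3 uint8, red, green, blue); there is no depth.
- bot.calibration(name): a dict with "vfov" (degrees; the focal length in pixels is half the picture's height over the tangent of half this angle, whatever the lens; pixels are square), "cx", "cy" (the principal point, pixels), "k1" (the pictures are not rectified: a ray, as slopes to the right and down, at radius r is drawn at 1 + k1 r^2 times it, then the intrinsics apply), "camera_from_world" (4x4, takes a point from world to camera coordinates). Camera axes: x right, y down, z forward; pixel columns grow to the right and rows downward; lengths in m; the calibration is good to about 2 mm. A picture is of the moment at which its call begins: read the wrist's pose just before it. calibration takes no time and is no camera call; for the wrist camera it gives the pose at the moment of the call.
- bot.job_done(): hands the job in; it is judged then, once.
The state is a dict: "time": time; "q": joint angles; "qd": joint speeds; "joint_efforts": joint torques, N m; "ee_pos": TCP position; "tcp_rot": TCP orientation; "wrist_force": force on the tool from outside, world axes, zero at the start; "torque": the same for the moment, N m; "opening": finger opening in m; "grasp_force": force on a finger pad.
Only numpy, scipy, OpenCV 4.12 (cv2) and the standard library are available. Lean on these libraries where they do the work, as an engineer would, in place of code of your own. Each camera call takes 0.05 s, during which the arm holds its last target. There are 200 camera calls.

## Working session

There is one attempt and no reset: what is moved stays moved. The work goes in short steps, Python scripts to look and compute and a shell command to move; the robot and the scene stay as the last step left them, time stands still between calls to the robot, and variables do not carry over. Pictures are saved under pics/ and viewed, at most 10 in all, crops included, and the job is handed in when it is done.

```bash
mkdir -p pics; ls
python3 - <<'E'
from workcell import bot
import cv2
o=bot.get_obs();print(o)
for n in("top","side"):
    im=bot.camera(n);cv2.imwrite(f"pics/{n}0.png",im[:,:,::-1]);print(n,bot.calibration(n))
E
```

```text
pics
{'time': 0.0, 'q': array([7.63159940e+01, 5.01076239e+00, 1.00325538e+01, 9.51013851e+01,
       1.16422755e-04, 9.00026156e+01]), 'qd': array([ 0.08789886,  0.05001985,  0.04737303, -0.00710189,  0.04286892,
        0.05468371]), 'joint_efforts': array([ 1.46108387e-04, -5.20385242e+01,  4.64803398e+01,  1.58760336e-02,
       -1.00703908e-04, -1.25753989e-06]), 'ee_pos': array([0.13005091, 0.53414068, 0.23056931]), 'tcp_rot': array([-1.79920406e+02, -1.12789090e-04,  1.66313378e+02]), 'wrist_force': array([0.478314  , 0.13785615, 0.24483827]), 'torque': array([ 0.05797819, -0.02162767,  0.0030679 ]), 'grasp_force': 0.0, 'opening': 0.08519988268392731}
top {'vfov': 42.15451590462533, 'cx': 315.4794982292286, 'cy': 241.41728268872816, 'k1': -0.176572784450773, 'camera_from_world': array([[ 1.18139996e-04, -9.99992509e-01,  3.86888636e-03,
        -7.21948793e-04],
       [-9.83707600e-01, -8.11746559e-04, -1.79774023e-01,
         4.44567951e-01],
       [ 1.79775817e-01, -3.78461441e-03, -9.83700326e-01,
         1.69824142e+00],
       [ 0.00000000e+00,  0.00000000e+00,  0.00000000e+00,
         1.00000000e+00]])}
side {'vfov': 47.8788999830858, 'cx': 321.14950832624385, 'cy': 253.48331766585906, 'k1': -0.003587261041027055, 'camera_from_world': array([[ 0.78915776, -0.61407715,  0.01180169, -0.35166308],
       [-0.39191811, -0.51826721, -0.7601311 ,  0.21674713],
       [ 0.47289557,  0.59523806, -0.64966255,  1.00898546],
       [ 0.        ,  0.        ,  0.        ,  1.        ]])}
```

View pics/top0.png

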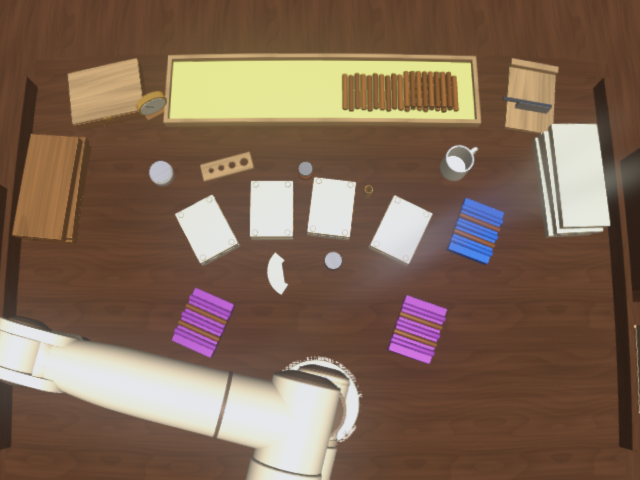

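View pics/side0.png

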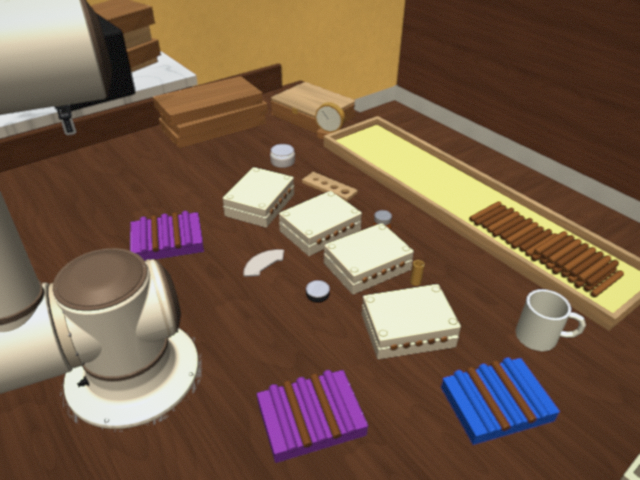

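The top picture shows the four ivory tops at about (207,229), (272,209), (332,207) and (401,229). The lookalikes are purple moulds at (203,323) and (418,329), a blue one at (476,231), and a white stack at (575,180). I choose the four ivory ones in the arc. Next I'll measure them and check them in one close crop.

```bash
cat > h.py <<'E'
import numpy as np,cv2
from workcell import bot
def K(c):
    f=240/np.tan(np.radians(c["vfov"])/2);return np.array([[f,0,c["cx"]],[0,f,c["cy"]],[0,0,1]])
def ray(c,uv):
    p=cv2.undistortPoints(np.array(uv,float).reshape(-1,1,2),K(c),np.array([c["k1"],0,0,0])).reshape(-1,2)
    # cv model draws (1+k1 r^2) with r undistorted: same as ours
    T=c["camera_from_world"];R=T[:3,:3];d=np.c_[p,np.ones(len(p))]@R
    return -R.T@T[:3,3],d
def plane(c,uv,z):
    o,d=ray(c,uv);return o+d*((z-o[2])/d[:,2])[:,None]
def proj(c,P):
    T=c["camera_from_world"];q=np.atleast_2d(P)@T[:3,:3].T+T[:3,3];s=q[:,:2]/q[:,2:]
    r2=(s**2).sum(1,keepdims=True);k=K(c);return s*(1+c["k1"]*r2)*k[0,0]+k[:2,2]
E
python3 - <<'E'
from h import *
c=bot.calibration("top");im=cv2.imread("pics/top0.png");hsv=cv2.cvtColor(im,cv2.COLOR_BGR2HSV)
for n,(u,v) in zip("abcd",[(207,229),(272,209),(332,207),(401,229)]):
    m=((hsv[:,:,2]>150)&(hsv[:,:,1]<60)).astype(np.uint8)
    _,l=cv2.connectedComponents(m,connectivity=4);m=(l==l[v,u]).astype(np.uint8)
    ct=max(cv2.findContours(m,0,2)[0],key=cv2.contourArea)
    ct=ct.reshape(-1,2)
    w=plane(c,ct,.056)[:,:2]*1000
    r=cv2.minAreaRect(w.astype(np.float32));print(n,r,np.hypot(*r[0]),np.degrees(np.arctan2(r[0][1],r[0][0])))
s=cv2.imread("pics/side0.png")[160:365,215:470]
cv2.imwrite("pics/sidecrop.png",cv2.resize(s,None,fx=2.9,fy=2.9,interpolation=cv2.INTER_CUBIC))
E
```

```text
a ((479.1808166503906, 305.3139953613281), (161.41615295410156, 120.95664978027344), 28.762191772460938) 568.1820930029671 32.503584564075986
b ((535.9882202148438, 124.27423095703125), (159.0343475341797, 118.12598419189453), 0.43556633591651917) 550.2067399523904 13.053939357645513
c ((541.4500122070312, -44.745208740234375), (119.57699584960938, 159.68862915039062), 83.0799560546875) 543.2957292526801 -4.724165174856803
d ((477.5517272949219, -239.24078369140625), (121.48918914794922, 161.85794067382812), 63.48575973510742) 534.1271429384971 -26.609657999957665
```

View pics/sidecrop.png

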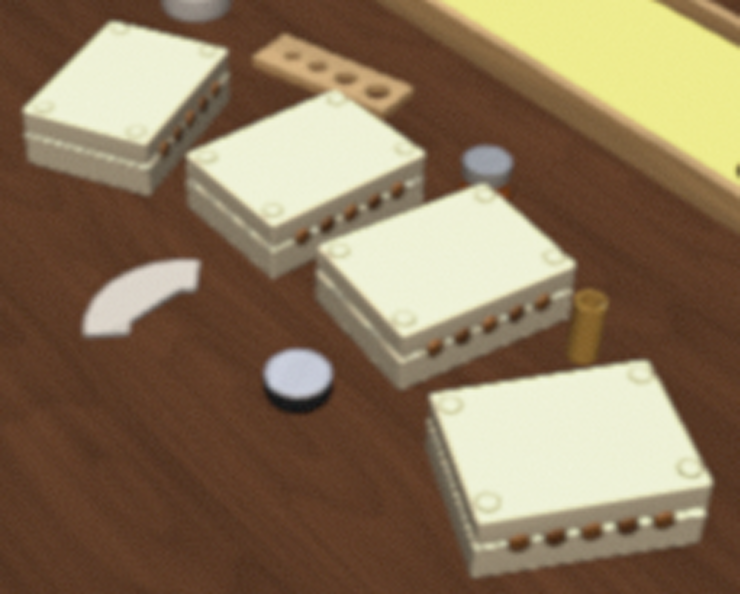

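The crop shows the four ivory tops with their boss marks, each sitting on an ivory half with brown bunch ends. That confirms the choice. The tilt is too small to see for certain, so I'll press to find it. First I'll work out the corner positions.

```bash
cat >> h.py <<'E'
M={"a":(479.2,305.3,28.8),"b":(536,124.3,.4),"c":(541.5,-44.7,-6.9),"d":(477.6,-239.2,-26.5)}
def corners(n):
    x,y,t=M[n];t=np.radians(t);out={}
    for i in(1,-1):
        for j in(1,-1):
            a,b=69*i,45*j
            out["+-"[i<0]+"+-"[j<0]]=np.round([x+a*np.cos(t)-b*np.sin(t),y+a*np.sin(t)+b*np.cos(t)],1)
    return out
E
python3 -c "
from h import *
for n in M: print(n,{k:v.tolist() for k,v in corners(n).items()})"
python3 -m crank '[{"gripper":0,"travel":[0,0,0],"twist":[0,0,-0.12]},{"gripper":0,"travel":[0,0,0],"twist":[0,0,-0.119]},{"gripper":0,"travel":[0,0,20],"twist":[0,0,0]}]' 40
```

```text
a {'++': [518.0, 378.0], '+-': [561.3, 299.1], '-+': [397.1, 311.5], '--': [440.4, 232.6]}
b {'++': [604.7, 169.8], '+-': [605.3, 79.8], '-+': [466.7, 168.8], '--': [467.3, 78.8]}
c {'++': [615.4, -8.3], '+-': [604.6, -97.7], '-+': [478.4, 8.3], '--': [467.6, -81.1]}
d {'++': [559.4, -229.7], '+-': [519.3, -310.3], '-+': [435.9, -168.1], '--': [395.8, -248.7]}
time: 0.48
ee_pos: [0.1302, 0.5349, 0.212]
tcp_rot: [179.9, 0.0, -179.9]
wrist_force: [0.1, 0.1, -0.3]
opening: 0.0321
grasp_force: 0.0
```

```bash
python3 -m crank '[{"gripper":0,"travel":[-38,-32,20],"twist":[0,0,0]},{"gripper":0,"travel":[-38,-32,20],"twist":[0,0,0]},{"gripper":0,"travel":[-38,-32,20],"twist":[0,0,0]},{"gripper":0,"travel":[-38,-32,20],"twist":[0,0,0]},{"gripper":0,"travel":[-38,-32,20],"twist":[0,0,0]},{"gripper":0,"travel":[-38,-32,20],"twist":[0,0,0]},{"gripper":0,"travel":[-39,-31,15],"twist":[0,0,0]},{"gripper":0,"travel":[0,0,0],"twist":[0,0,0]}]'
```

```text
time: 1.48
ee_pos: [0.3983, 0.3089, 0.0746]
tcp_rot: [-179.9, -0.1, 179.8]
wrist_force: [0.3, -0.0, -0.8]
opening: 0.0001
grasp_force: 0.0
```

```bash
python3 -m crank '[{"gripper":0,"travel":[1,2,14],"twist":[0,0,0]},{"gripper":0,"travel":[0,0,2.6],"twist":[0,0,0]},{"gripper":0,"travel":[0,0,0],"twist":[0,0,0]}]'; python3 -m crank '[{"gripper":0,"travel":[0,0,1],"twist":[0,0,0]},{"gripper":0,"travel":[0,0,0],"twist":[0,0,0]}]';python3 -m crank '[{"gripper":0,"travel":[0,0,1],"twist":[0,0,0]},{"gripper":0,"travel":[0,0,0],"twist":[0,0,0]}]';python3 -m crank '[{"gripper":0,"travel":[0,0,1],"twist":[0,0,0]},{"gripper":0,"travel":[0,0,0],"twist":[0,0,0]}]'
```

```text
time: 1.85
ee_pos: [0.3953, 0.3141, 0.0595]
tcp_rot: [-180.0, -0.0, -179.9]
wrist_force: [-0.2, -0.5, 0.2]
opening: -0.0002
grasp_force: 0.0
time: 2.1
ee_pos: [0.396, 0.3137, 0.0589]
tcp_rot: [180.0, 0.0, -180.0]
wrist_force: [0.1, 0.7, -0.5]
opening: 0.0001
grasp_force: 0.0
time: 2.35
ee_pos: [0.3961, 0.3134, 0.0577]
tcp_rot: [180.0, -0.0, -180.0]
wrist_force: [-0.6, 0.4, 0.1]
opening: -0.0001
grasp_force: 0.0
time: 2.6
ee_pos: [0.3961, 0.3134, 0.0566]
tcp_rot: [-180.0, -0.0, -180.0]
wrist_force: [-0.8, -0.0, 0.2]
opening: 0.0002
grasp_force: 0.0
```

```bash
python3 -m crank '[{"gripper":0,"travel":[0,0,-10],"twist":[0,0,0]},{"gripper":0,"travel":[-40,22,0],"twist":[0,0,0]},{"gripper":0,"travel":[-40,22,0],"twist":[0,0,0]},{"gripper":0,"travel":[-41,21,2],"twist":[0,0,0]},{"gripper":0,"travel":[0,0,5],"twist":[0,0,0]},{"gripper":0,"travel":[0,0,2.5],"twist":[0,0,0]},{"gripper":0,"travel":[0,0,0],"twist":[0,0,0]}]';python3 -m crank '[{"gripper":0,"travel":[0,0,-10],"twist":[0,0,0]},{"gripper":0,"travel":[-22,-39,0],"twist":[0,0,0]},{"gripper":0,"travel":[-21,-39,2],"twist":[0,0,0]},{"gripper":0,"travel":[0,0,5],"twist":[0,0,0]},{"gripper":0,"travel":[0,0,3],"twist":[0,0,0]},{"gripper":0,"travel":[0,0,0],"twist":[0,0,0]}]'; python3 -m crank '[{"gripper":0,"travel":[0,0,-10],"twist":[0,0,0]},{"gripper":0,"travel":[40,-22,0],"twist":[0,0,0]},{"gripper":0,"travel":[40,-22,0],"twist":[0,0,0]},{"gripper":0,"travel":[41,-22,2],"twist":[0,0,0]},{"gripper":0,"travel":[0,0,5],"twist":[0,0,0]},{"gripper":0,"travel":[0,0,3],"twist":[0,0,0]},{"gripper":0,"travel":[0,0,0],"twist":[0,0,0]}]'
```

```text
time: 3.48
ee_pos: [0.5164, 0.3782, 0.0576]
tcp_rot: [180.0, -0.0, -180.0]
wrist_force: [-0.4, -0.0, 0.6]
opening: 0.0001
grasp_force: 0.0
time: 4.22
ee_pos: [0.5595, 0.3013, 0.0573]
tcp_rot: [180.0, -0.0, -179.9]
wrist_force: [-0.3, 0.8, 0.4]
opening: -0.0001
grasp_force: 0.0
time: 5.1
ee_pos: [0.4398, 0.235, 0.0573]
tcp_rot: [180.0, 0.0, -180.0]
wrist_force: [-0.4, 0.7, 0.4]
opening: 0.0002
grasp_force: 0.0
```

```bash
python3 -m crank '[{"gripper":0,"travel":[0,0,-10],"twist":[0,0,0]},{"gripper":0,"travel":[-14,-33,0],"twist":[0,0,0]},{"gripper":0,"travel":[-13,-33,2],"twist":[0,0,0]},{"gripper":0,"travel":[0,0,5],"twist":[0,0,0]},{"gripper":0,"travel":[0,0,3],"twist":[0,0,0]},{"gripper":0,"travel":[0,0,0],"twist":[0,0,0]}]';python3 -m crank '[{"gripper":0,"travel":[0,0,-10],"twist":[0,0,0]},{"gripper":0,"travel":[0,-45,0],"twist":[0,0,0]},{"gripper":0,"travel":[0,-45,2],"twist":[0,0,0]},{"gripper":0,"travel":[0,0,5],"twist":[0,0,0]},{"gripper":0,"travel":[0,0,3],"twist":[0,0,0]},{"gripper":0,"travel":[0,0,0],"twist":[0,0,0]}]'; python3 -m crank '[{"gripper":0,"travel":[0,0,-10],"twist":[0,0,0]},{"gripper":0,"travel":[-46,0,0],"twist":[0,0,0]},{"gripper":0,"travel":[-46,0,0],"twist":[0,0,0]},{"gripper":0,"travel":[-46,0,2],"twist":[0,0,0]},{"gripper":0,"travel":[0,0,5],"twist":[0,0,0]},{"gripper":0,"travel":[0,0,3],"twist":[0,0,0]},{"gripper":0,"travel":[0,0,0],"twist":[0,0,0]}]';python3 -m crank '[{"gripper":0,"travel":[0,0,-10],"twist":[0,0,0]},{"gripper":0,"travel":[0,45,0],"twist":[0,0,0]},{"gripper":0,"travel":[0,45,2],"twist":[0,0,0]},{"gripper":0,"travel":[0,0,5],"twist":[0,0,0]},{"gripper":0,"travel":[0,0,3],"twist":[0,0,0]},{"gripper":0,"travel":[0,0,0],"twist":[0,0,0]}]'
```

```text
time: 5.85
ee_pos: [0.4659, 0.1691, 0.0571]
tcp_rot: [-180.0, -0.0, -179.9]
wrist_force: [0.2, -0.9, 0.8]
opening: -0.0001
grasp_force: 0.0
time: 6.6
ee_pos: [0.4661, 0.0793, 0.0572]
tcp_rot: [180.0, -0.0, -179.9]
wrist_force: [0.4, -0.3, -0.1]
opening: 0.0001
grasp_force: 0.0
time: 7.48
ee_pos: [0.6034, 0.0787, 0.0575]
tcp_rot: [180.0, -0.0, -180.0]
wrist_force: [-0.0, 0.1, 0.0]
opening: 0.0001
grasp_force: 0.0
time: 8.22
ee_pos: [0.6041, 0.1676, 0.0574]
tcp_rot: [-180.0, 0.0, 180.0]
wrist_force: [-0.7, -0.9, -0.7]
opening: -0.0003
grasp_force: 0.0
```

```bash
python3 -m crank '[{"gripper":0,"travel":[0,0,-12],"twist":[0,0,0]},{"gripper":0,"travel":[-3,-59,0],"twist":[0,0,0]},{"gripper":0,"travel":[-4,-59,0],"twist":[0,0,0]},{"gripper":0,"travel":[-3,-58,2],"twist":[0,0,0]},{"gripper":0,"travel":[0,0,5],"twist":[0,0,0]},{"gripper":0,"travel":[0,0,5],"twist":[0,0,0]},{"gripper":0,"travel":[0,0,0],"twist":[0,0,0]}]';python3 -m crank '[{"gripper":0,"travel":[0,0,-10],"twist":[0,0,0]},{"gripper":0,"travel":[5,-45,0],"twist":[0,0,0]},{"gripper":0,"travel":[6,-45,2],"twist":[0,0,0]},{"gripper":0,"travel":[0,0,5],"twist":[0,0,0]},{"gripper":0,"travel":[0,0,3],"twist":[0,0,0]},{"gripper":0,"travel":[0,0,0],"twist":[0,0,0]}]'; python3 -m crank '[{"gripper":0,"travel":[0,0,-10],"twist":[0,0,0]},{"gripper":0,"travel":[46,6,0],"twist":[0,0,0]},{"gripper":0,"travel":[46,5,0],"twist":[0,0,0]},{"gripper":0,"travel":[45,5,2],"twist":[0,0,0]},{"gripper":0,"travel":[0,0,5],"twist":[0,0,0]},{"gripper":0,"travel":[0,0,3],"twist":[0,0,0]},{"gripper":0,"travel":[0,0,0],"twist":[0,0,0]}]'; python3 -m crank '[{"gripper":0,"travel":[0,0,-10],"twist":[0,0,0]},{"gripper":0,"travel":[-5,45,0],"twist":[0,0,0]},{"gripper":0,"travel":[-6,45,2],"twist":[0,0,0]},{"gripper":0,"travel":[0,0,5],"twist":[0,0,0]},{"gripper":0,"travel":[0,0,3],"twist":[0,0,0]},{"gripper":0,"travel":[0,0,0],"twist":[0,0,0]}]'
```

```text
time: 9.1
ee_pos: [0.614, -0.0066, 0.057]
tcp_rot: [180.0, -0.0, -179.9]
wrist_force: [0.0, 0.4, -0.7]
opening: -0.0
grasp_force: 0.0
time: 9.85
ee_pos: [0.6033, -0.0964, 0.0572]
tcp_rot: [180.0, -0.0, -179.9]
wrist_force: [0.4, -0.3, 1.5]
opening: -0.0001
grasp_force: 0.0
time: 10.72
ee_pos: [0.467, -0.0815, 0.0573]
tcp_rot: [-180.0, 0.0, -180.0]
wrist_force: [0.4, 0.2, 0.1]
opening: 0.0001
grasp_force: 0.0
time: 11.48
ee_pos: [0.4771, 0.0076, 0.0571]
tcp_rot: [-180.0, -0.0, 179.9]
wrist_force: [0.2, 0.4, -0.1]
opening: -0.0003
grasp_force: 0.0
```

```bash
python3 -m crank '[{"gripper":0,"travel":[0,0,-12],"twist":[0,0,0]},{"gripper":0,"travel":[14,-59,0],"twist":[0,0,0]},{"gripper":0,"travel":[14,-59,0],"twist":[0,0,0]},{"gripper":0,"travel":[13,-58,2],"twist":[0,0,0]},{"gripper":0,"travel":[0,0,5],"twist":[0,0,0]},{"gripper":0,"travel":[0,0,5],"twist":[0,0,0]},{"gripper":0,"travel":[0,0,0],"twist":[0,0,0]}]';python3 -m crank '[{"gripper":0,"travel":[0,0,-12],"twist":[0,0,0]},{"gripper":0,"travel":[-41,-20,0],"twist":[0,0,0]},{"gripper":0,"travel":[-41,-21,0],"twist":[0,0,0]},{"gripper":0,"travel":[-41,-21,2],"twist":[0,0,0]},{"gripper":0,"travel":[0,0,5],"twist":[0,0,0]},{"gripper":0,"travel":[0,0,5],"twist":[0,0,0]},{"gripper":0,"travel":[0,0,0],"twist":[0,0,0]}]'
```

```text
time: 12.35
ee_pos: [0.4363, -0.1666, 0.057]
tcp_rot: [180.0, -0.0, -179.9]
wrist_force: [0.8, 0.2, 0.1]
opening: -0.0002
grasp_force: 0.0
time: 13.22
ee_pos: [0.5588, -0.2288, 0.0576]
tcp_rot: [-180.0, 0.0, -179.9]
wrist_force: [0.2, 1.3, 0.9]
opening: -0.0001
grasp_force: 0.1
```

```bash
python3 -m crank '[{"gripper":0,"travel":[0,0,-12],"twist":[0,0,0]},{"gripper":0,"travel":[20,-40,0],"twist":[0,0,0]},{"gripper":0,"travel":[20,-40,2],"twist":[0,0,0]},{"gripper":0,"travel":[0,0,5],"twist":[0,0,0]},{"gripper":0,"travel":[0,0,5],"twist":[0,0,0]},{"gripper":0,"travel":[0,0,0],"twist":[0,0,0]}]'; python3 -m crank '[{"gripper":0,"travel":[0,0,-12],"twist":[0,0,0]},{"gripper":0,"travel":[41,20,0],"twist":[0,0,0]},{"gripper":0,"travel":[41,21,0],"twist":[0,0,0]},{"gripper":0,"travel":[41,21,2],"twist":[0,0,0]},{"gripper":0,"travel":[0,0,5],"twist":[0,0,0]},{"gripper":0,"travel":[0,0,5],"twist":[0,0,0]},{"gripper":0,"travel":[0,0,0],"twist":[0,0,0]}]'
```

```text
time: 13.98
ee_pos: [0.5198, -0.3092, 0.0581]
tcp_rot: [-179.9, 0.1, -180.0]
wrist_force: [0.3, -3.1, 2.7]
opening: -0.0002
grasp_force: 1.8
time: 14.85
ee_pos: [0.3969, -0.2476, 0.057]
tcp_rot: [180.0, -0.0, -180.0]
wrist_force: [0.6, -0.2, -0.2]
opening: 0.0
grasp_force: 0.0
```

Corner +- of top d pushes back. I'll return there and press it in steps.

```bash
python3 -m crank '[{"gripper":0,"travel":[0,0,-12],"twist":[0,0,0]},{"gripper":0,"travel":[-41,-20,0],"twist":[0,0,0]},{"gripper":0,"travel":[-41,-21,0],"twist":[0,0,0]},{"gripper":0,"travel":[-41,-21,2],"twist":[0,0,0]},{"gripper":0,"travel":[0,0,4],"twist":[0,0,0]},{"gripper":0,"travel":[0,0,2],"twist":[0,0,0]},{"gripper":0,"travel":[0,0,0],"twist":[0,0,0]}]'
for i in 1 ; do python3 -m crank '[{"gripper":0,"travel":[0,0,2],"twist":[0,0,0]},{"gripper":0,"travel":[0,0,0],"twist":[0,0,0]}]';python3 -m crank '[{"gripper":0,"travel":[0,0,2],"twist":[0,0,0]},{"gripper":0,"travel":[0,0,0],"twist":[0,0,0]}]'; python3 -m crank '[{"gripper":0,"travel":[0,0,2],"twist":[0,0,0]},{"gripper":0,"travel":[0,0,0],"twist":[0,0,0]}]'; done
```

```text
time: 15.72
ee_pos: [0.5187, -0.3093, 0.0616]
tcp_rot: [180.0, 0.0, -180.0]
wrist_force: [-0.9, -0.4, 0.5]
opening: -0.0
grasp_force: 0.0
time: 15.98
ee_pos: [0.519, -0.3094, 0.0596]
tcp_rot: [-180.0, 0.0, -180.0]
wrist_force: [-0.1, 0.2, -0.6]
opening: -0.0001
grasp_force: 0.0
time: 16.23
ee_pos: [0.5194, -0.3096, 0.0578]
tcp_rot: [-180.0, 0.0, -180.0]
wrist_force: [-0.5, -0.3, 3.8]
opening: -0.0001
grasp_force: 2.1
time: 16.48
ee_pos: [0.5196, -0.3098, 0.0561]
tcp_rot: [-180.0, 0.1, -180.0]
wrist_force: [-1.2, 0.8, 8.1]
opening: -0.0001
grasp_force: 3.5
```

```bash
python3 -m crank '[{"gripper":0,"travel":[0,0,2],"twist":[0,0,0]},{"gripper":0,"travel":[0,0,0],"twist":[0,0,0]}]';python3 -m crank '[{"gripper":0,"travel":[0,0,2],"twist":[0,0,0]},{"gripper":0,"travel":[0,0,0],"twist":[0,0,0]}]'; python3 -m crank '[{"gripper":0,"travel":[0,0,2],"twist":[0,0,0]},{"gripper":0,"travel":[0,0,0],"twist":[0,0,0]}]'
```

```text
time: 16.73
ee_pos: [0.5196, -0.3098, 0.056]
tcp_rot: [-179.9, 0.1, -180.0]
wrist_force: [-6.2, 3.5, 19.3]
opening: 0.0
grasp_force: 9.9
time: 16.98
ee_pos: [0.5197, -0.3099, 0.0559]
tcp_rot: [-179.9, 0.2, -180.0]
wrist_force: [-10.8, 5.8, 32.2]
opening: -0.0
grasp_force: 16.5
time: 17.23
ee_pos: [0.5197, -0.3099, 0.0558]
tcp_rot: [-179.8, 0.3, -180.0]
wrist_force: [-16.5, 9.3, 46.2]
opening: -0.0003
grasp_force: 23.0
```

```bash
python3 -m crank '[{"gripper":0,"travel":[0,0,-6],"twist":[0,0,0]},{"gripper":0,"travel":[0,0,-12],"twist":[0,0,0]},{"gripper":0,"travel":[-0,0,7.5],"twist":[0,0,0]},{"gripper":0,"travel":[0,0,3],"twist":[0,0,0]},{"gripper":0,"travel":[0,0,0],"twist":[0,0,0]}]'
python3 -m crank '[{"gripper":0,"travel":[0,0,-10],"twist":[0,0,0]},{"gripper":0,"travel":[-20,40,0],"twist":[0,0,0]},{"gripper":0,"travel":[-20,40,2],"twist":[0,0,0]},{"gripper":0,"travel":[0,0,5],"twist":[0,0,0]},{"gripper":0,"travel":[0,0,3],"twist":[0,0,0]},{"gripper":0,"travel":[0,0,0],"twist":[0,0,0]}]'; python3 -m crank '[{"gripper":0,"travel":[0,0,2],"twist":[0,0,0]},{"gripper":0,"travel":[0,0,0],"twist":[0,0,0]}]';python3 -m crank '[{"gripper":0,"travel":[0,0,2],"twist":[0,0,0]},{"gripper":0,"travel":[0,0,0],"twist":[0,0,0]}]'
```

```text
time: 17.85
ee_pos: [0.519, -0.3094, 0.0561]
tcp_rot: [180.0, -0.0, -180.0]
wrist_force: [-1.1, 0.7, 4.5]
opening: -0.0001
grasp_force: 2.2
time: 18.6
ee_pos: [0.5588, -0.2303, 0.0565]
tcp_rot: [180.0, -0.0, 180.0]
wrist_force: [0.8, 0.3, -0.5]
opening: 0.0001
grasp_force: 0.0
time: 18.85
ee_pos: [0.5589, -0.2304, 0.056]
tcp_rot: [-180.0, 0.0, 179.9]
wrist_force: [-3.3, 1.7, 8.2]
opening: 0.0
grasp_force: 4.7
time: 19.1
ee_pos: [0.559, -0.2305, 0.056]
tcp_rot: [-179.9, 0.1, 179.9]
wrist_force: [-9.7, 3.4, 22.2]
opening: -0.0004
grasp_force: 11.3
```

```bash
python3 -m crank '[{"gripper":0,"travel":[0,0,-14],"twist":[0,0,0]},{"gripper":0,"travel":[41,20,0],"twist":[0,0,0]},{"gripper":0,"travel":[41,21,0],"twist":[0,0,0]},{"gripper":0,"travel":[41,21,2],"twist":[0,0,0]},{"gripper":0,"travel":[0,0,5],"twist":[0,0,0]},{"gripper":0,"travel":[0,0,3],"twist":[0,0,0]},{"gripper":0,"travel":[0,0,0],"twist":[0,0,0]}]'
python3 -m crank '[{"gripper":0,"travel":[0,0,3],"twist":[0,0,0]},{"gripper":0,"travel":[0,0,0],"twist":[0,0,0]}]'
python3 -m crank '[{"gripper":0,"travel":[0,0,-13],"twist":[0,0,0]},{"gripper":0,"travel":[20,-40,0],"twist":[0,0,0]},{"gripper":0,"travel":[20,-40,2],"twist":[0,0,0]},{"gripper":0,"travel":[0,0,5],"twist":[0,0,0]},{"gripper":0,"travel":[0,0,3],"twist":[0,0,0]},{"gripper":0,"travel":[0,0,0],"twist":[0,0,0]}]'
python3 -m crank '[{"gripper":0,"travel":[0,0,3],"twist":[0,0,0]},{"gripper":0,"travel":[0,0,0],"twist":[0,0,0]}]'
python3 -m crank '[{"gripper":0,"travel":[0,0,-13],"twist":[0,0,0]},{"gripper":0,"travel":[-41,-20,0],"twist":[0,0,0]},{"gripper":0,"travel":[-41,-21,0],"twist":[0,0,0]},{"gripper":0,"travel":[-41,-21,2],"twist":[0,0,0]},{"gripper":0,"travel":[0,0,5],"twist":[0,0,0]},{"gripper":0,"travel":[0,0,2],"twist":[0,0,0]},{"gripper":0,"travel":[0,0,0],"twist":[0,0,0]}]'
```

```text
time: 19.98
ee_pos: [0.4368, -0.168, 0.0565]
tcp_rot: [180.0, -0.0, 180.0]
wrist_force: [0.4, -0.9, -0.2]
opening: 0.0001
grasp_force: 0.0
time: 20.23
ee_pos: [0.437, -0.1681, 0.0559]
tcp_rot: [-180.0, 0.1, 180.0]
wrist_force: [-7.8, 2.8, 20.8]
opening: 0.0002
grasp_force: 10.6
time: 20.98
ee_pos: [0.3966, -0.2469, 0.0565]
tcp_rot: [180.0, -0.0, -179.9]
wrist_force: [-1.0, -0.1, 0.5]
opening: -0.0002
grasp_force: 0.0
time: 21.22
ee_pos: [0.3969, -0.247, 0.056]
tcp_rot: [-180.0, 0.1, -179.9]
wrist_force: [-7.2, 4.6, 19.2]
opening: -0.0001
grasp_force: 9.9
time: 22.1
ee_pos: [0.5187, -0.309, 0.058]
tcp_rot: [180.0, -0.0, -180.0]
wrist_force: [-0.2, 0.5, -0.9]
opening: -0.0
grasp_force: 0.0
```

```bash
python3 -m crank '[{"gripper":0,"travel":[0,0,1.2],"twist":[0,0,0]},{"gripper":0,"travel":[0,0,0],"twist":[0,0,0]}]'
python3 -m crank '[{"gripper":0,"travel":[0,0,3],"twist":[0,0,0]},{"gripper":0,"travel":[0,0,0],"twist":[0,0,0]}]'
python3 -m crank '[{"gripper":0,"travel":[0,0,-15],"twist":[0,0,0]},{"gripper":0,"travel":[-22,53,0],"twist":[0,0,0]},{"gripper":0,"travel":[-22,53,0],"twist":[0,0,0]},{"gripper":0,"travel":[-21,53,0],"twist":[0,0,0]},{"gripper":0,"travel":[-20,53,2],"twist":[0,0,0]},{"gripper":0,"travel":[0,0,5],"twist":[0,0,0]},{"gripper":0,"travel":[0,0,4.5],"twist":[0,0,0]},{"gripper":0,"travel":[0,0,0],"twist":[0,0,0]}]'
python3 -m crank '[{"gripper":0,"travel":[0,0,2],"twist":[0,0,0]},{"gripper":0,"travel":[0,0,0],"twist":[0,0,0]}]'
```

```text
time: 22.35
ee_pos: [0.5191, -0.3095, 0.057]
tcp_rot: [-180.0, 0.0, -180.0]
wrist_force: [0.8, -0.5, 0.1]
opening: 0.0004
grasp_force: 0.0
time: 22.6
ee_pos: [0.5193, -0.3097, 0.056]
tcp_rot: [-179.9, 0.1, -180.0]
wrist_force: [-6.6, 3.3, 16.7]
opening: -0.0003
grasp_force: 8.2
time: 23.6
ee_pos: [0.6036, -0.0987, 0.0566]
tcp_rot: [-180.0, -0.0, 179.9]
wrist_force: [0.8, -0.4, 0.2]
opening: -0.0001
grasp_force: 0.0
time: 23.85
ee_pos: [0.604, -0.0987, 0.0561]
tcp_rot: [-180.0, 0.0, 179.9]
wrist_force: [-3.1, -1.1, 6.4]
opening: -0.0002
grasp_force: 3.0
```

All four corners of d are now hard at 56 mm, and c is home at 56 mm too. I'll lift clear toward the robot and check with a picture and measured positions.

```bash
python3 -m crank '[{"gripper":0,"travel":[0,0,-40],"twist":[0,0,0]},{"gripper":0,"travel":[0,0,-60],"twist":[0,0,0]},{"gripper":0,"travel":[40,0,-40],"twist":[0,0,0]},{"gripper":0,"travel":[50,0,-30],"twist":[0,0,0]},{"gripper":0,"travel":[55,0,0],"twist":[0,0,0]},{"gripper":0,"travel":[55,0,0],"twist":[0,0,0]},{"gripper":0,"travel":[55,0,0],"twist":[0,0,0]},{"gripper":0,"travel":[0,0,0],"twist":[0,0,0]},{"gripper":0,"travel":[0,0,0],"twist":[0,0,0]}]'
python3 - <<'E'
from h import *
c=bot.calibration("side");k=np.concatenate([cv2.imread("pics/side0.png"),]);im=bot.camera("side")[:,:,::-1].copy();cv2.imwrite("pics/side1.png",im)
t=bot.camera("top")[:,:,::-1].copy();cv2.imwrite("pics/top1.png",t)
t0=cv2.imread("pics/top0.png");
z=lambda s,y0,y1,x0,x1,f:cv2.resize(s[y0:y1,x0:x1],None,fx=f,fy=f,interpolation=cv2.INTER_CUBIC)
cv2.imwrite("pics/cmp.png",np.vstack([np.hstack([z(s,270,370,340,480,2.8) for s in(k,im)]),cv2.resize(np.hstack([z(s,130,310,140,500,1.0885) for s in(t0,t)]),(784,230))]))
E
```

```text
time: 24.98
ee_pos: [0.3495, -0.0981, 0.2254]
tcp_rot: [-180.0, 0.1, 179.9]
wrist_force: [0.5, 0.3, 1.4]
opening: 0.0001
grasp_force: 0.0
```

View pics/cmp.png

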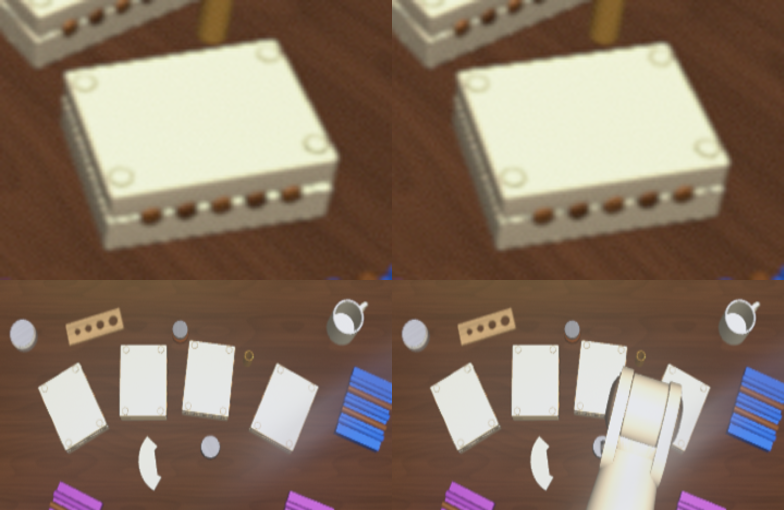

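The comparison shows that the wide gap at d's far-right corner (left panel, near (330,185)) has closed (right panel). The bystanders I can see have not moved. The arm is clear.

```bash
python3 -c "
from workcell import bot
print(bot.job_done())"
```

```text
the job is handed in; nothing more can be done
None
```

The top that rocked was top_d, hung up at its +x/−y corner; I pressed that corner home, all four of its corners then stopped firmly at 56 mm, and I handed the job in at about 25 s without seeing the verdict.

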